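Find a rotor's heavy side by feel and hold it down

TASK

The closed blue drum on the balancing stand has a hidden heavy side that cannot be seen. Grip the orange crank handle and turn the drum right round once, feeling where the weight resists and where it helps; then turn the drum until its heavy side points straight down and finish while still holding the crank handle, with the drum at rest. Leave the other things on the worktop alone.

Things in the scene. Friction and masses are not known exactly. Their poses are not given: they have to be found in the camera images.
- stand: Grey and aluminium balancing stand, fixed: base plate 124 x 110 x 12 mm, two bearing posts, between them a closed blue drum (diameter 104 mm, 50 mm wide) on a level axle 115 mm above the worktop. Origin: centre of the base's underside, straight below the drum's centre. x axis: along the axle, the crank on the -x end, towards the robot; y level; z up.
- axle (a point): Point on the axle's centre line, 115 mm above the worktop and 120 mm from the drum's centre towards the crank end (in the air in front of the shaft end, which reaches 76 mm): the centre of the circle on which crank_grip travels. It does not move with the drum.
- crank_grip (a point): Where to grip: on the centre line of the crank's orange sleeve with black ribs (18 mm diameter, 66 mm long, parallel to the axle, 40 mm off it), with 24 mm of sleeve beyond it and 44 mm free to the crank arm behind it. The sleeve turns freely on its pin, so a gripper can keep pointing down while carrying it round the full circle of 40 mm radius. Its orientation means nothing.
- drum_centre (a point): Centre of the closed blue drum, on the axle. Drag about 0.28 N m against turning either way at every angle (7 N at the handle), a little more than the heavy side's pull: the drum stays where left, never swings down by itself. Heavy side pulls 0.18 to 0.27 N m (4.6 to 6.7 N at the handle) when level with the axle; its angle from the crank is new each start. The crank is counterbalanced.
- drum (a joint): Angle of drum and crank about the axle, rad: 0 with the crank handle straight above the axle; pi/2 with the handle level with the axle on the stand's -y side (the robot's right); so it grows clockwise as seen from the robot. Turns many times round either way; starts anywhere from -3.1 to 3.1.
- tape_roll: Bystander: roll of tan tape lying flat, 96 x 95 x 25 mm. Origin: centre of the underside.
- wash_bottle: Bystander: white squeeze wash bottle with red cap and bent spout, 75 x 95 x 206 mm. Origin: centre of the underside.
- stopper: Bystander: red rubber stopper, 32 x 32 x 24 mm. Origin: centre of the underside.
- timer: Bystander: small white timer, 68 x 68 x 19 mm. Origin: centre of the underside.
- cylinder: Bystander: clear measuring cylinder with blue foot, 52 x 60 x 191 mm. Origin: centre of the underside.
- weight: Bystander: metal weight with a knob, 22 x 22 x 38 mm. Origin: centre of the underside.
- vial_blue: Bystander: white vial with blue cap, 28 x 27 x 55 mm. Origin: centre of the underside.

How it is judged:
By the outcome, as a careful person would: the job done as asked, in the order asked, and still so for the second after the job is handed in, while the arm keeps its last pose, push and grip.
It also fails if it takes over 69 s, if anything falls off the work surface, if the arm or the gripper's body presses on something with over 40 N, if the wrist force passes 120 N, or if a joint passes its speed limit or range.

ROBOT

A 7-joint arm with a two-finger parallel gripper is mounted at the origin on a cart in front of the work surface, level with it; the furniture and walls round the work are solid. World frame = base frame: x ahead of the robot, y to its left, z up, the work surface at z = 0. Lengths are in m, angles in rad, forces in N, time in s.
With the tool pointing down it reaches from about 0.4 to 0.85 m from the base axis. Payload 10.4 kg.
Tool frame: the origin (TCP) lies on the centre line of the jaws, within the pads' length; the fingertips stand 8 mm ahead of it and the grasp point (between the pads) lies 11 mm behind it; z points along the fingers, y is the direction in which the jaws open and shut (so a half turn about z gives the same grasp; the last joint's range is limited). The gripper opens to 85 mm and grips with 20 to 120 N. Pads are 22 mm wide; open, the fingers measure 114 mm over their backs; the gripper's body (76 mm by 85 mm) begins 54 mm behind the grasp point. The pads swing forward as they close: fully open they stand 13 mm farther back than shut.
Start: joints at [-1.215, 0.332, -0.065, 1.46, 0.022, 1.35, -0.088], TCP at [0.231, 0.581, 0.239] pointing down, gripper open.
Joint ranges: [-2.6, 2.6], [-0.5, 2.12], [-1.47, 1.34], [0.16, 2.42], [-1.27, 4.41], [0.06, 2.06], [-2.6, 2.6]. Speed limits (rad/s): [2.22, 2.22, 2.79, 2.79, 3.14, 3.14, 3.14].

INTERFACE

Orientations are given as a unit quaternion [x, y, z, w].
In Python, from workcell import manip gives the robot as it stands.
- The arm moves only by the tool arm_command, never from a script. Its argument "targets" is text: rows parted by semicolons, each of 6 numbers parted by spaces: the shift along the tool's x, y, z in mm, then the turn, a rotation vector about the tool's x, y, z in rad. A call has 1 to 5 rows; each row shifts and turns the commanded pose from where the row before left it, along the tool's axes as they then stand; what a row does not reach is not made up. A row lasts 1/8 s, in which the tool goes at most 62.5 mm and 10.7 degrees, less where a joint would pass 70% of its speed; a pose out of reach is approached as far as the arm can. A call is refused whole if a number of a shift passes 62.5 or a number of a turn 0.188, either way. A call with a gripper value outside its range is refused whole. "grip" is the finger opening in mm, from 0 to 85.4, set as the call begins (left out, the last holds). The fingers move at their own pace and stop on an object; "squeeze" is the grip in N (left out, the last holds). Time passes only in rows, so rows that do not move let the fingers close. It gives the time, the measured TCP pose, the force and the opening at its end, in the units of the state.
- manip.get_obs(): the state, without advancing time (a new reading comes with each control period).
- manip.camera(name): name is "scene" or "side" or "wrist"; returns a dict with "frame" (480x640x3 uint8, red, green, blue), "vertical_fov" (degrees; the focal length in pixels is half the picture's height over the tangent of half this angle, whatever the lens; pixels are square), "cx", "cy" (the principal point, pixels), "rvec" (rotation vector, rad) and "tvec" (3), from world to camera coordinates, as OpenCV has them. Camera axes: x right, y down, z forward; pixel columns grow to the right and rows downward; lengths in m; the calibration is good to about 2 mm. A picture is of the moment at which its call begins. There is no depth.
- manip.hand_in(): hands the job in, once; it reports no verdict.
Trained networks look in a picture, given as the dict that the camera call returned (one of the last four; its "shot" number tells which), for a name from the list of things; names that differ only in an ending like _2 or _b are one class to them, and where a whole thing is asked for, a point or a joint stands for the part that bears it (a point fixed in the world has none). Each returns a list of dicts, best first, with "p" (0 to 1); they miss things now and then, are a little off and sometimes report something else, mostly with a low value. They report only what shows in the picture. A call takes as long as a camera call.
- manip.search_frame(picture, name): "xyz" ([x, y, z] in m, in the coordinates of the camera as it stood for that picture, good to about 4 mm: the middle of the surface that is visible of it).
The state is a dict: "clock": time; "joint_pos": joint angles; "joint_velocities": joint speeds; "tau": joint torques, N m; "position": TCP position; "ee_rot": TCP orientation; "ft_force": force on the tool from outside, world axes, zero at the start; "torque": the same for the moment, N m; "grip_width": opening from 0.0 (shut) to 1.0 (fully open).
Only numpy, scipy, OpenCV 4.12 (cv2) and the standard library are available. Lean on these libraries where they do the work, as an engineer would, in place of code of your own. Each camera call takes 0.05 s, during which the arm holds its last target.

## Working session

There is one attempt and no reset: what is moved stays moved. The work goes in short steps, Python scripts to look and compute and a tool call to move; the robot and the scene stay as the last step left them, time stands still between calls to the robot, and variables do not carry over. Pictures are saved under pics/ and viewed, and the job is handed in when it is done.

Besides the shell and the picture viewer there is one more tool, called as a command line: name --argument value ..., lists and objects as JSON in quotes. arm_command: Moves the arm, as the interface text tells. Its arguments: {"type":"object","properties":{"targets":{"type":"string"},"grip":{"type":"number"},"squeeze":{"type":"number"}},"required":["targets"]}

```bash
mkdir -p pics; ls
cat > h.py <<'E'
from workcell import manip
import numpy as np, cv2
from scipy.spatial.transform import Rotation as R
np.set_printoptions(precision=4,suppress=True)
def w(pic,xyz):
    M=cv2.Rodrigues(np.array(pic["rvec"],float))[0]
    return M.T@(np.array(xyz)-np.array(pic["tvec"]).ravel())
def proj(pic,X):
    f=240/np.tan(np.radians(pic["vertical_fov"])/2)
    M=cv2.Rodrigues(np.array(pic["rvec"],float))[0]
    c=M@np.array(X)+np.array(pic["tvec"]).ravel()
    return np.array([pic["cx"]+f*c[0]/c[2],pic["cy"]+f*c[1]/c[2]])
def save(pic,n): cv2.imwrite("pics/"+n,cv2.cvtColor(pic["frame"],cv2.COLOR_RGB2BGR))
E
python3 - <<'E'
from h import *
print(manip.get_obs())
for n in ["scene","side"]:
    p=manip.camera(n); save(p,n+"0.png"); print(n,p["vertical_fov"],p["cx"],p["cy"],w(p,[0,0,0]))
    for t in ["stand","crank_grip","drum_centre","drum","wash_bottle","cylinder","tape_roll","vial_blue"]:
        for d in manip.search_frame(p,t)[:2]: print(t,d["p"],w(p,d["xyz"]),proj(p,w(p,d["xyz"])))
E
```

```text
pics
{'clock': 0.0, 'joint_pos': array([-1.2146,  0.3329, -0.0647,  1.461 ,  0.0216,  1.3499, -0.0886]), 'joint_velocities': array([-0.0018,  0.0027, -0.0003,  0.0017,  0.0004,  0.0013, -0.0012]), 'tau': array([  0.0006, -62.5458,   0.0499, -39.1613,   0.0164,   0.0095,
        -0.    ]), 'position': array([0.231 , 0.5803, 0.2385]), 'ee_rot': array([ 0.1883,  0.9821, -0.0007, -0.0001]), 'ft_force': array([-0.4967, -0.1915,  0.9339]), 'torque': array([ 0.0139,  0.0401, -0.0078]), 'grip_width': 0.9993382565935687}
scene 47.366182298162336 315.57638996399766 245.62764947077585 [-0.3736 -0.9403  1.0237]
stand 0.85 [0.5538 0.2126 0.0987] [282.9473 213.7223]
crank_grip 0.57 [0.4657 0.1843 0.095 ] [267.0802 228.9397]
drum_centre 0.87 [0.5534 0.2128 0.1032] [282.7371 212.5363]
drum 0.78 [0.5483 0.2049 0.125 ] [282.8308 208.195 ]
wash_bottle 0.57 [0.4467 0.5188 0.0853] [201.1162 194.4672]
cylinder 0.76 [ 0.4498 -0.5294  0.0862] [460.0275 359.8877]
tape_roll 0.56 [ 0.5612 -0.2634  0.0183] [398.6468 303.6133]
vial_blue 0.29 [0.5541 0.2126 0.1014] [282.984  212.9723]
side 55.401563321132464 314.0538310515905 241.89673509087976 [ 0.5839 -1.1708  0.6935]
stand 0.59 [0.552  0.1953 0.126 ] [334.1629 213.05  ]
stand 0.42 [ 0.4601 -0.4627  0.024 ] [276.4037 380.3536]
crank_grip 0.69 [0.4667 0.1771 0.0927] [307.2856 223.6936]
drum_centre 0.93 [0.5537 0.1999 0.1195] [334.6553 214.3562]
drum 0.72 [0.5604 0.1858 0.1224] [336.6325 215.3006]
drum 0.55 [0.4557 0.5193 0.0846] [312.1892 190.1466]
wash_bottle 0.88 [0.4575 0.5155 0.083 ] [312.57   190.8842]
cylinder 0.72 [ 0.4565 -0.5349  0.0812] [267.8891 384.3819]
tape_roll 0.59 [ 0.5698 -0.2797  0.0219] [333.2134 329.5134]
tape_roll 0.4 [0.5574 0.188  0.1251] [335.7457 214.2294]
vial_blue 0.67 [0.5508 0.1992 0.1248] [333.8291 212.9136]
vial_blue 0.55 [0.4639 0.4092 0.0293] [311.9482 214.1232]
```

View pics/scene0.png

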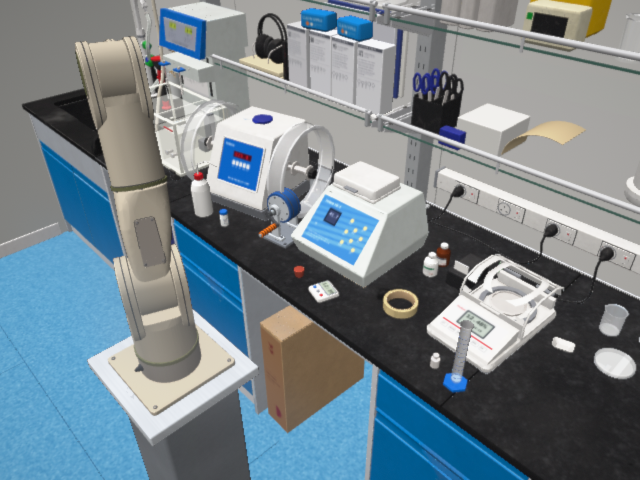

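View pics/side0.png

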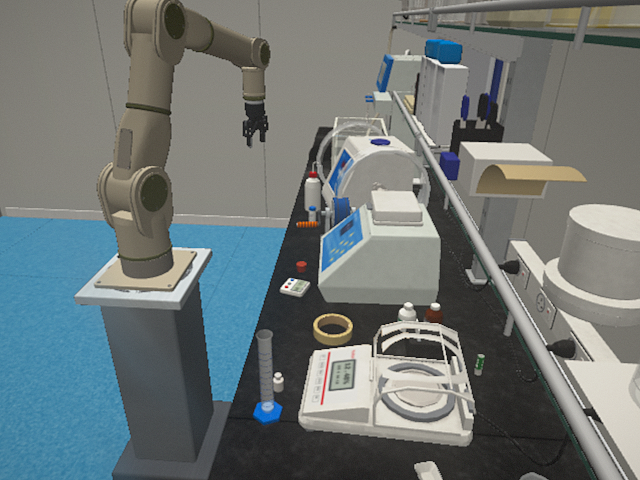

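Run:
```python
import cv2
for n,(x,y) in {"scene":(285,212),"side":(330,215)}.items():
    im=cv2.imread(f"pics/{n}0.png")[y-60:y+60,x-80:x+80]
    cv2.imwrite(f"pics/{n}0c.png",cv2.resize(im,None,fx=5,fy=5,interpolation=cv2.INTER_CUBIC))
```

```text
(no output)
```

View pics/scene0c.png

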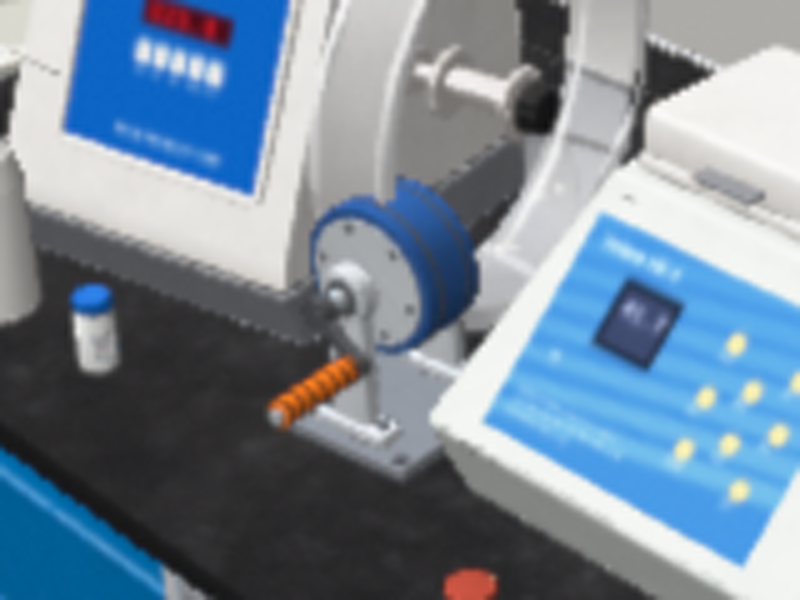

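View pics/side0c.png

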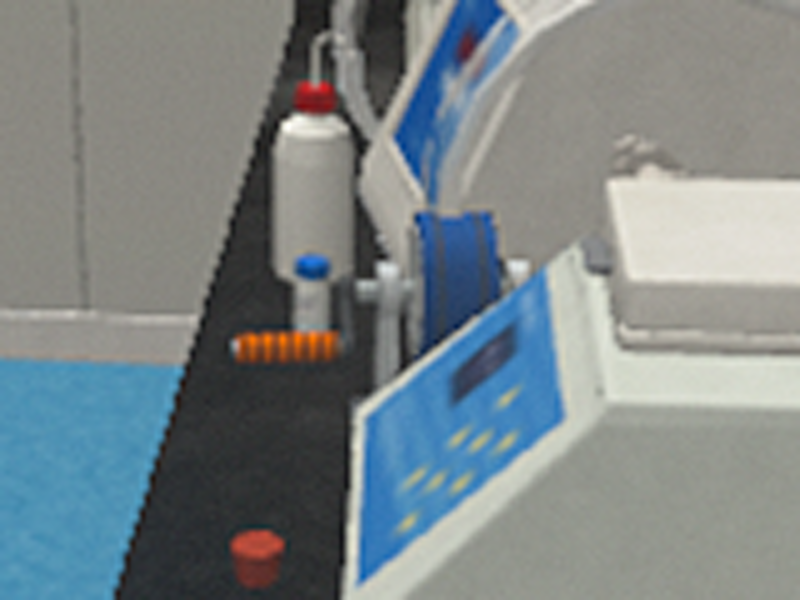

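Both views show the crank handle low and to the right of the axle. The orange sleeve is at scene px (261–275, 235–225) and side px (297–318, 224). The shaft end is at scene (273, 211).

```bash
cat >> h.py <<'E'
def tri(pics,pts):
    Ps=[];
    for p,u in zip(pics,pts):
        f=240/np.tan(np.radians(p["vertical_fov"])/2)
        M=cv2.Rodrigues(np.array(p["rvec"],float))[0]
        Ps.append(np.array([[f,0,p["cx"]],[0,f,p["cy"]],[0,0,1]])@np.c_[M,np.array(p["tvec"]).ravel()])
    X=cv2.triangulatePoints(Ps[0],Ps[1],np.array(pts[0],float),np.array(pts[1],float)).ravel();return X[:3]/X[3]
E
python3 - <<'E'
from h import *
a=manip.camera("scene");b=manip.camera("side")
for n,u,v in [("outer",(260.6,234.6),(297,224.4)),("inner",(275.4,225.4),(318,224.4)),("shaft",(273.4,211),(321.4,213))]:
    X=tri([a,b],[u,v]);print(n,X,proj(a,X)-u,proj(b,X)-v)
p=manip.camera("wrist");save(p,"w0.png");print(w(p,[0,0,0]),p["vertical_fov"])
E
```

```text
outer [0.4341 0.1769 0.091 ] [0.0068 0.4795] [ 0.2701 -0.5825]
inner [0.5015 0.188  0.0885] [0.001  0.3672] [ 0.2107 -0.4564]
shaft [0.5123 0.2077 0.1246] [-0.0101  1.205 ] [ 0.6814 -1.501 ]
[0.1585 0.6098 0.375 ] 59.565052307228505
```

View pics/w0.png

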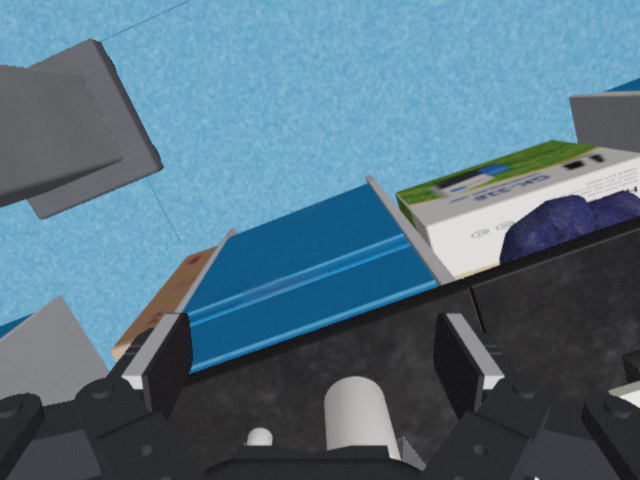

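```bash
cat >> h.py <<'E'
YAW=np.radians(9.4)
def Rdes(yaw=None):
    yaw=YAW if yaw is None else yaw
    x=-np.array([np.cos(yaw),np.sin(yaw),0]);z=np.array([0,0,-1.]);y=np.cross(z,x)
    return R.from_matrix(np.c_[x,y,z])
def rows(p0,q0,p1,R1,n):
    p=np.array(p0,float);r=R.from_quat(q0) if not isinstance(q0,R) else q0
    rv=(r.inv()*R1).as_rotvec()/n;d=(np.array(p1)-p)/n
    for i in range(n):
        print(r.inv().apply(d)*1000,rv); r=r*R.from_rotvec(rv);p=p+d
E
python3 - <<'E'
from h import *
o=manip.get_obs()
rows(o["position"],o["ee_rot"],[0.458,0.181,0.239],Rdes(),10)
E
```

```text
[-35.8594 -28.7488   0.0317] [ 0.      0.     -0.0543]
[-34.2467 -30.6521   0.0319] [ 0.      0.     -0.0543]
[-32.5332 -32.4651   0.0321] [ 0.      0.     -0.0543]
[-30.7238 -34.1824   0.0324] [ 0.      0.     -0.0543]
[-28.8239 -35.799    0.0327] [ 0.      0.     -0.0543]
[-26.8391 -37.3102   0.033 ] [ 0.      0.     -0.0543]
[-24.7752 -38.7115   0.0333] [ 0.      0.     -0.0543]
[-22.6383 -39.9987   0.0336] [ 0.      0.     -0.0543]
[-20.4347 -41.1681   0.034 ] [ 0.      0.     -0.0543]
[-18.171  -42.2161   0.0343] [ 0.      0.     -0.0543]
```

arm_command --targets "-36 -29 0 0 0 -0.054; -34 -31 0 0 0 -0.054; -32.5 -32.5 0 0 0 -0.054; -31 -34 0 0 0 -0.054; -29 -36 0 0 0 -0.054" --grip 85

```text
clock: 1.68
position: [0.3452, 0.3787, 0.2395]
ee_rot: [0.054, 0.999, 0.0, 0.0]
ft_force: [0.1, 0.0, 0.3]
grip_width: 0.995
```

arm_command --targets "-27 -37 0 0 0 -0.054; -25 -39 0 0 0 -0.054; -23 -40 0 0 0 -0.054; -20 -41 0 0 0 -0.054; -18 -42 0 0 0 -0.054"

```text
clock: 2.3
position: [0.4583, 0.179, 0.2396]
ee_rot: [-0.081, 0.997, 0.0, 0.0]
ft_force: [0.8, 0.4, -0.7]
grip_width: 0.998
```

Run:
```python
from h import *
p=manip.camera("wrist");save(p,"w1.png");o=manip.get_obs();print(o["position"],R.from_quat(o["ee_rot"]).as_matrix(),o["joint_pos"],o["ft_force"])
print(w(p,[0,0,0]),w(p,[0,0,1])-w(p,[0,0,0]))
for X in [[0.434,0.177,0.09],[0.5015,0.188,0.0885],[0.512,0.2077,0.115]]: print(proj(p,X))
for t in ["crank_grip","drum_centre","stand"]:
    for d in manip.search_frame(p,t)[:2]: print(t,d["p"],w(p,d["xyz"]),proj(p,w(p,d["xyz"])))
```

```text
[0.4611 0.1728 0.2397] [[-0.9874 -0.1582  0.0017]
 [-0.1582  0.9874 -0.0015]
 [-0.0015 -0.0018 -1.    ]] [-0.6902  0.03    0.2433  1.8144 -0.0053  1.2972  1.2841] [ 2.4775 -6.3898 -1.1016]
[0.3811 0.1665 0.3752] [ 0.3011  0.0494 -0.9523]
[315.2105 184.2595]
[314.8984 275.3845]
[340.7855 308.6866]
crank_grip 0.77 [0.4645 0.1854 0.1009] [320.136  232.6725]
crank_grip 0.55 [0.4652 0.4155 0.0412] [586.1824 254.5689]
drum_centre 0.94 [0.5442 0.2157 0.1252] [344.6902 358.6834]
drum_centre 0.31 [ 0.4535 -0.059   0.0161] [ 34.0004 145.4306]
stand 0.9 [0.544  0.2142 0.1221] [342.231  355.6458]
stand 0.38 [0.4632 0.4159 0.0383] [585.3205 251.2922]
```

View pics/w1.png

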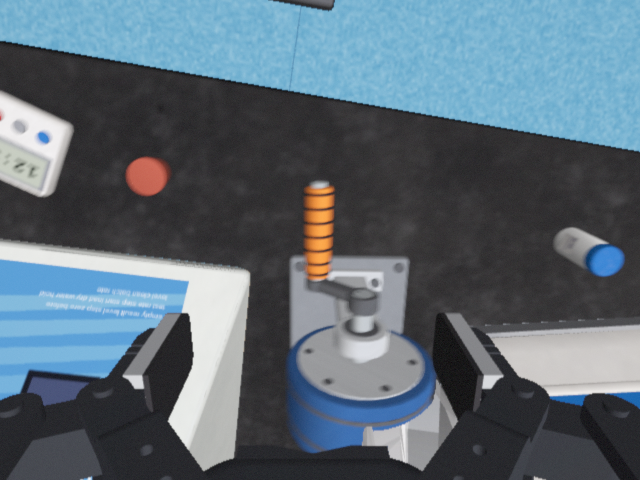

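```bash
cat >> h.py <<'E'
def atz(p,u,z):
    f=240/np.tan(np.radians(p["vertical_fov"])/2)
    c=w(p,[0,0,0]);d=w(p,[(u[0]-p["cx"])/f,(u[1]-p["cy"])/f,1])-c
    return c+d*(z-c[2])/d[2]
E
python3 - <<'E'
from h import *
p=manip.camera("wrist");o=manip.get_obs();print(o["position"],o["ft_force"])
for X in [[0.434,0.177,0.09],[0.5015,0.188,0.0885],[0.512,0.2077,0.115]]: print(proj(p,X))
g=cv2.cvtColor(p["frame"],cv2.COLOR_RGB2HSV)
m=((g[...,0]>5)&(g[...,0]<18)&(g[...,1]>180)&(g[...,2]>120)).astype(np.uint8)
ys,xs=np.nonzero(m[150:300,280:360]);print(xs.min()+280,xs.max()+280,ys.min()+150,ys.max()+150)
for y in range(185,280,10):
    r=np.nonzero(m[y,280:360])[0]+280; print(y,r.min() if len(r) else 0,r.max() if len(r) else 0)
for u in [(250,270),(0,240)]:
    for z in (0.02,0.05,0.1): print(u,z,atz(p,u,z))
save(p,"w2.png")
s=manip.camera("scene")
cv2.imwrite("pics/sc.png",cv2.resize(cv2.cvtColor(s["frame"],cv2.COLOR_RGB2BGR)[150:300,220:400],None,fx=4,fy=4,interpolation=cv2.INTER_CUBIC))
E
```

```text
[0.4574 0.181  0.2393] [ 0.3014  1.3142 -0.043 ]
[313.5927 184.7716]
[313.7572 275.8889]
[339.6464 309.1342]
307 332 186 276
185 0 0
195 308 332
205 308 332
215 308 331
225 308 331
235 313 318
245 308 331
255 308 330
265 308 329
275 309 312
(250, 270) 0.02 [0.5339 0.1345 0.02  ]
(250, 270) 0.05 [0.5209 0.1373 0.05  ]
(250, 270) 0.1 [0.4993 0.142  0.1   ]
(0, 240) 0.02 [ 0.5405 -0.0889  0.02  ]
(0, 240) 0.05 [ 0.527  -0.0672  0.05  ]
(0, 240) 0.1 [ 0.5045 -0.0311  0.1   ]
```

View pics/sc.png

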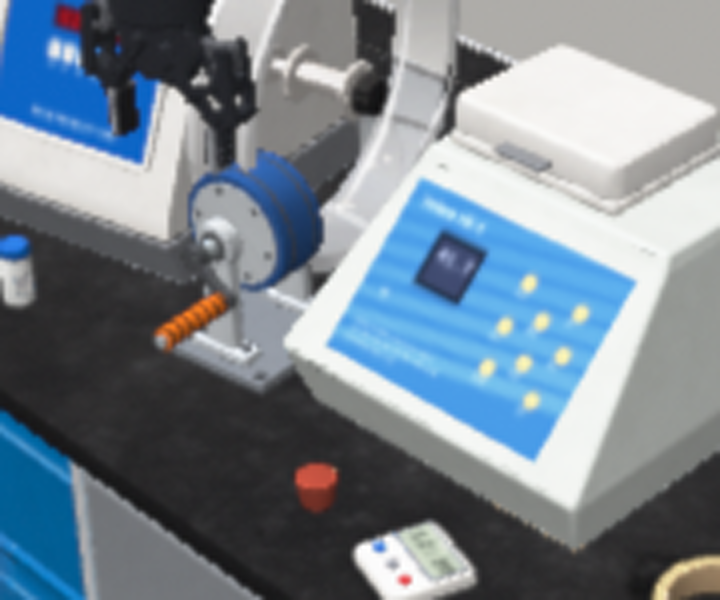

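View pics/w2.png

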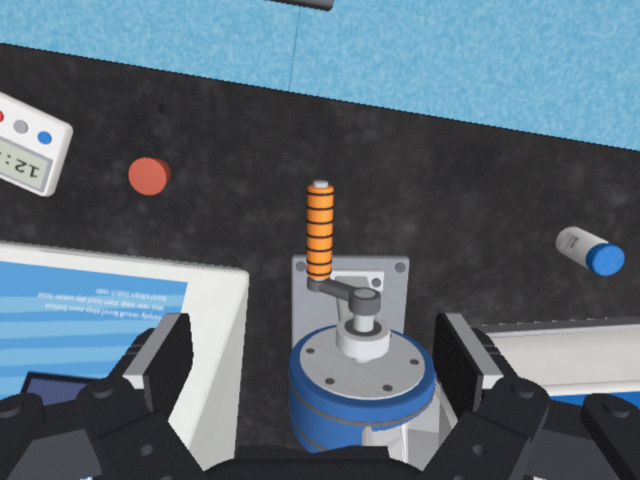

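Run:
```python
from h import *
from scipy.optimize import least_squares
wr=manip.camera("wrist");a=manip.camera("scene");b=manip.camera("side")
import math
def pts(q):
    X,Y,yw,th=q
    c,s=math.cos(yw),math.sin(yw)
    f=lambda x,y,z:[X+c*x-s*y,Y+s*x+c*y,z]
    hy=-0.04*math.sin(th);hz=.115+.04*math.cos(th)
    return dict(out=f(-.144,hy,hz),inn=f(-.078,hy,hz),sh=f(-.076,0,.115),c1=f(-.062,-.055,.012),c2=f(-.062,.055,.012),grip=f(-.12,hy,hz),drum=f(-.028,0,.115))
obs=[(wr,"out",(320,185),1),(wr,"inn",(319,277),1),(wr,"sh",(366,296),1),(wr,"c1",(292,257),1),(wr,"c2",(409,257),1),
(a,"out",(260.6,234.6),1),(a,"inn",(275.4,225.4),1),(a,"sh",(273.4,211.5),1),(b,"out",(297,224.4),1),(b,"inn",(318,224.4),1),(b,"sh",(321.4,213),.3)]
def res(q):
    P=pts(q);return np.concatenate([(proj(p,P[n])-u)*wt for p,n,u,wt in obs])
r=least_squares(res,[.587,.22,.16,2.3],loss="soft_l1")
print(r.x);P=pts(r.x);print(P["grip"],P["drum"],proj(wr,P["drum"]))
for (p,n,u,_) in obs: print(n,u,proj(p,P[n])-u)
```

```text
[0.5715 0.2361 0.1577 2.2576]
[np.float64(0.4578894944137489), np.float64(0.18668058828433137), 0.08963599596272659] [np.float64(0.5438921278871441), np.float64(0.23167185782452127), 0.115] [362.1198 354.2996]
out (320, 185) [-0.1311  1.9898]
inn (319, 277) [-0.0057 -1.4413]
sh (366, 296) [-1.0275 -2.852 ]
c1 (292, 257) [-0.4302  1.3576]
c2 (409, 257) [1.5429 1.8547]
out (260.6, 234.6) [-1.1976  0.0285]
inn (275.4, 225.4) [-1.6192 -0.3419]
sh (273.4, 211.5) [-7.1111  3.1982]
out (297, 224.4) [ 0.4884 -0.9585]
inn (318, 224.4) [-0.3144 -1.445 ]
sh (321.4, 213) [-3.8442 -0.8751]
```

arm_command --targets "-1 2.5 32 0 0 0; 0 3 32 0 0 0; 0 0 32 0 0 0; 0 0 30 0 0 0; 0 0 0 0 0 0"

```text
clock: 3.38
position: [0.4563, 0.1859, 0.1116]
ee_rot: [-0.081, 0.997, -0.001, -0.002]
ft_force: [-0.2, 0.3, 1.5]
grip_width: 0.994
```

Run:
```python
from h import *
p=manip.camera("wrist");save(p,"w3.png");o=manip.get_obs();print(o["position"],o["ft_force"])
for X in [[0.4579,.1867,.0896],[.496,.224,.115]]:print(proj(p,X))
for d in manip.search_frame(p,"crank_grip")[:2]: print(d["p"],w(p,d["xyz"]),proj(p,w(p,d["xyz"])))
```

```text
[0.4573 0.1862 0.1132] [-0.5962 -0.4454  1.222 ]
[313.6606 303.8826]
[392.3185 434.9343]
0.66 [0.4621 0.1858 0.1054] [309.6726 331.9487]
```

View pics/w3.png

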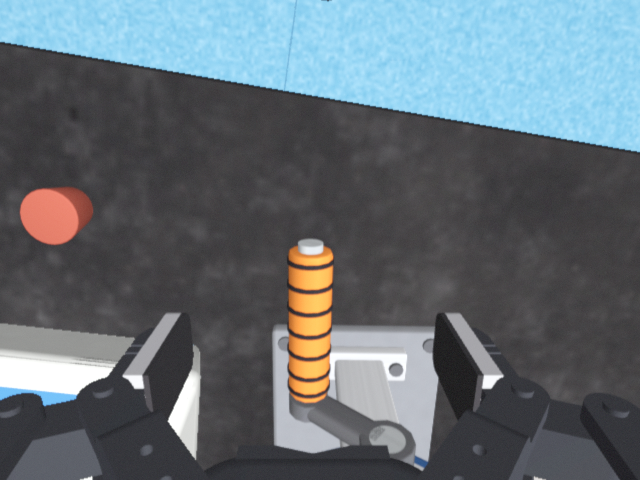

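The sleeve lies centred between the open fingers: sleeve px x≈310, finger mid ≈313. The predicted grip point (314, 304) is on it, so I go down and close.

arm_command --targets "0 0 17 0 0 0; 0 0 17 0 0 0; 0 0 0 0 0 0"

```text
clock: 3.85
position: [0.4568, 0.1855, 0.0778]
ee_rot: [-0.081, 0.997, -0.001, -0.001]
ft_force: [0.6, -0.4, 0.6]
grip_width: 0.998
```

arm_command --targets "0 0 0 0 0 0; 0 0 0 0 0 0; 0 0 0 0 0 0; 0 0 0 0 0 0" --grip 0 --squeeze 60

```text
clock: 4.35
position: [0.4581, 0.1853, 0.0794]
ee_rot: [-0.08, 0.997, -0.0, 0.0]
ft_force: [0.6, 0.9, -2.5]
grip_width: 0.194
```

arm_command --targets "0 0 0 0 0 0; 0 0 0 0 0 0; 0 0 0 0 0 0; 0 0 0 0 0 0"

```text
clock: 4.85
position: [0.458, 0.1855, 0.0793]
ee_rot: [-0.08, 0.997, -0.0, 0.0]
ft_force: [1.8, -5.2, -0.5]
grip_width: 0.19
```

Run:
```python
from h import *
p=manip.camera("wrist");save(p,"w4.png");o=manip.get_obs();print(o["clock"],o["position"],o["ee_rot"],o["ft_force"],o["torque"],o["grip_width"]*85.4)
```

```text
4.9 [0.458  0.1855 0.0793] [-0.0803  0.9968 -0.0002  0.0001] [ 2.2703 -4.9377 -0.7478] [-1.0169 -0.5239 -0.0969] 16.24584254060948
```

View pics/w4.png

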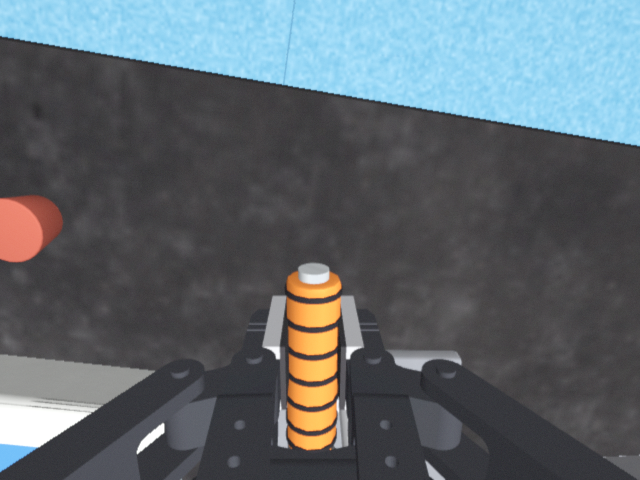

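Run:
```python
import numpy as np
t0=np.degrees(2.2576); py=pz=0
y0=-40*np.sin(np.radians(t0));z0=-40*np.cos(np.radians(t0))
for c in range(25):
    s=[]
    for k in range(5):
        t=np.radians(t0+15*c+3*(k+1)); y=round(-40*np.sin(t)-y0,1);z=round(-40*np.cos(t)-z0,1)
        s.append(f"0 {y-py:.1f} {z-pz:.1f} 0 0 0");py,pz=y,z
    print(c,round(t0+15*c+15,1),"; ".join(s))
```

```text
0 144.4 0 1.4 1.6 0 0 0; 0 1.4 1.5 0 0 0; 0 1.5 1.4 0 0 0; 0 1.6 1.4 0 0 0; 0 1.7 1.2 0 0 0
1 159.4 0 1.8 1.2 0 0 0; 0 1.7 1.1 0 0 0; 0 1.9 1.0 0 0 0; 0 1.9 0.9 0 0 0; 0 1.9 0.8 0 0 0
2 174.4 0 2.0 0.7 0 0 0; 0 2.0 0.5 0 0 0; 0 2.1 0.5 0 0 0; 0 2.0 0.4 0 0 0; 0 2.1 0.2 0 0 0
3 189.4 0 2.1 0.2 0 0 0; 0 2.1 0.0 0 0 0; 0 2.1 0.0 0 0 0; 0 2.1 -0.2 0 0 0; 0 2.0 -0.3 0 0 0
4 204.4 0 2.1 -0.4 0 0 0; 0 2.0 -0.5 0 0 0; 0 2.0 -0.6 0 0 0; 0 2.0 -0.7 0 0 0; 0 1.9 -0.8 0 0 0
5 219.4 0 1.9 -0.9 0 0 0; 0 1.8 -1.0 0 0 0; 0 1.8 -1.1 0 0 0; 0 1.7 -1.2 0 0 0; 0 1.7 -1.3 0 0 0
6 234.4 0 1.6 -1.4 0 0 0; 0 1.5 -1.5 0 0 0; 0 1.4 -1.5 0 0 0; 0 1.4 -1.6 0 0 0; 0 1.2 -1.6 0 0 0
7 249.4 0 1.2 -1.8 0 0 0; 0 1.1 -1.8 0 0 0; 0 1.0 -1.8 0 0 0; 0 0.9 -1.9 0 0 0; 0 0.8 -2.0 0 0 0
8 264.4 0 0.6 -1.9 0 0 0; 0 0.6 -2.0 0 0 0; 0 0.5 -2.1 0 0 0; 0 0.4 -2.0 0 0 0; 0 0.2 -2.1 0 0 0
9 279.4 0 0.2 -2.1 0 0 0; 0 0.0 -2.1 0 0 0; 0 0.0 -2.1 0 0 0; 0 -0.2 -2.1 0 0 0; 0 -0.3 -2.1 0 0 0
10 294.4 0 -0.4 -2.0 0 0 0; 0 -0.5 -2.1 0 0 0; 0 -0.6 -2.0 0 0 0; 0 -0.7 -1.9 0 0 0; 0 -0.8 -2.0 0 0 0
11 309.4 0 -0.9 -1.8 0 0 0; 0 -1.1 -1.9 0 0
[... 632 characters left out ...]
-1.7 1.2 0 0 0; 0 -1.6 1.3 0 0 0
18 414.4 0 -1.6 1.4 0 0 0; 0 -1.5 1.4 0 0 0; 0 -1.5 1.6 0 0 0; 0 -1.3 1.6 0 0 0; 0 -1.3 1.6 0 0 0
19 429.4 0 -1.1 1.8 0 0 0; 0 -1.1 1.7 0 0 0; 0 -1.0 1.9 0 0 0; 0 -0.9 1.9 0 0 0; 0 -0.8 1.9 0 0 0
20 444.4 0 -0.7 2.0 0 0 0; 0 -0.6 2.0 0 0 0; 0 -0.4 2.1 0 0 0; 0 -0.4 2.0 0 0 0; 0 -0.3 2.1 0 0 0
21 459.4 0 -0.1 2.1 0 0 0; 0 -0.1 2.1 0 0 0; 0 0.1 2.1 0 0 0; 0 0.2 2.1 0 0 0; 0 0.3 2.0 0 0 0
22 474.4 0 0.4 2.1 0 0 0; 0 0.5 2.0 0 0 0; 0 0.6 2.0 0 0 0; 0 0.7 2.0 0 0 0; 0 0.8 1.9 0 0 0
23 489.4 0 0.9 1.9 0 0 0; 0 1.0 1.8 0 0 0; 0 1.1 1.8 0 0 0; 0 1.2 1.7 0 0 0; 0 1.3 1.7 0 0 0
24 504.4 0 1.4 1.6 0 0 0; 0 1.4 1.5 0 0 0; 0 1.5 1.4 0 0 0; 0 1.6 1.4 0 0 0; 0 1.7 1.2 0 0 0
```

arm_command --targets "0 1.4 1.6 0 0 0; 0 1.4 1.5 0 0 0; 0 1.5 1.4 0 0 0; 0 1.6 1.4 0 0 0; 0 1.7 1.2 0 0 0"

```text
clock: 5.52
position: [0.457, 0.1928, 0.0725]
ee_rot: [-0.08, 0.997, -0.0, 0.0]
ft_force: [0.3, -6.5, 3.6]
grip_width: 0.188
```

arm_command --targets "0 1.8 1.2 0 0 0; 0 1.7 1.1 0 0 0; 0 1.9 1.0 0 0 0; 0 1.9 0.9 0 0 0; 0 1.9 0.8 0 0 0"

```text
clock: 6.15
position: [0.4556, 0.2018, 0.0678]
ee_rot: [-0.08, 0.997, -0.0, 0.0]
ft_force: [-0.5, -7.7, 7.3]
grip_width: 0.189
```

arm_command --targets "0 2.0 0.7 0 0 0; 0 2.0 0.5 0 0 0; 0 2.1 0.5 0 0 0; 0 2.0 0.4 0 0 0; 0 2.1 0.2 0 0 0"

```text
clock: 6.78
position: [0.4542, 0.2114, 0.0656]
ee_rot: [-0.08, 0.997, -0.001, 0.0]
ft_force: [0.7, -10.8, 9.0]
grip_width: 0.188
```

arm_command --targets "0 2.1 0.2 0 0 0; 0 2.1 0.0 0 0 0; 0 2.1 0.0 0 0 0; 0 2.1 -0.2 0 0 0; 0 2.0 -0.3 0 0 0"

```text
clock: 7.4
position: [0.4528, 0.2208, 0.0657]
ee_rot: [-0.079, 0.997, -0.001, 0.0]
ft_force: [2.7, -12.4, 7.3]
grip_width: 0.184
```

arm_command --targets "0 2.1 -0.4 0 0 0; 0 2.0 -0.5 0 0 0; 0 2.0 -0.6 0 0 0; 0 2.0 -0.7 0 0 0; 0 1.9 -0.8 0 0 0"

```text
clock: 8.02
position: [0.4514, 0.2299, 0.0682]
ee_rot: [-0.079, 0.997, -0.001, 0.0]
ft_force: [5.8, -13.2, 1.8]
grip_width: 0.186
```

arm_command --targets "0 1.9 -0.9 0 0 0; 0 1.8 -1.0 0 0 0; 0 1.8 -1.1 0 0 0; 0 1.7 -1.2 0 0 0; 0 1.7 -1.3 0 0 0"

```text
clock: 8.65
position: [0.45, 0.2388, 0.0733]
ee_rot: [-0.079, 0.997, -0.001, 0.0]
ft_force: [8.0, -11.7, -5.5]
grip_width: 0.19
```

arm_command --targets "0 1.6 -1.4 0 0 0; 0 1.5 -1.5 0 0 0; 0 1.4 -1.5 0 0 0; 0 1.4 -1.6 0 0 0; 0 1.2 -1.6 0 0 0"

```text
clock: 9.28
position: [0.4489, 0.2463, 0.0807]
ee_rot: [-0.079, 0.997, -0.001, 0.001]
ft_force: [9.5, -9.2, -9.6]
grip_width: 0.192
```

arm_command --targets "0 1.2 -1.8 0 0 0; 0 1.1 -1.8 0 0 0; 0 1.0 -1.8 0 0 0; 0 0.9 -1.9 0 0 0; 0 0.8 -2.0 0 0 0"

```text
clock: 9.9
position: [0.4481, 0.2518, 0.09]
ee_rot: [-0.08, 0.997, -0.001, 0.001]
ft_force: [10.0, -5.6, -10.5]
grip_width: 0.189
```

arm_command --targets "-0.3 0.6 -1.9 0 0 0; -0.3 0.6 -2.0 0 0 0; -0.3 0.5 -2.1 0 0 0; -0.3 0.4 -2.0 0 0 0; -0.3 0.2 -2.1 0 0 0"

```text
clock: 10.52
position: [0.4477, 0.2544, 0.0994]
ee_rot: [-0.08, 0.997, -0.001, -0.001]
ft_force: [4.9, -4.8, -11.1]
grip_width: 0.193
```

arm_command --targets "0 0.2 -2.1 0 0 0; 0 0.0 -2.1 0 0 0; 0 0.0 -2.1 0 0 0; 0 -0.2 -2.1 0 0 0; 0 -0.3 -2.1 0 0 0"

```text
clock: 11.15
position: [0.4477, 0.2547, 0.11]
ee_rot: [-0.08, 0.997, -0.001, -0.001]
ft_force: [5.1, -2.5, -12.3]
grip_width: 0.191
```

arm_command --targets "0 -0.4 -2.0 0 0 0; 0 -0.5 -2.1 0 0 0; 0 -0.6 -2.0 0 0 0; 0 -0.7 -1.9 0 0 0; 0 -0.8 -2.0 0 0 0"

```text
clock: 11.78
position: [0.448, 0.2522, 0.1201]
ee_rot: [-0.08, 0.997, -0.001, -0.001]
ft_force: [4.4, -0.4, -11.5]
grip_width: 0.189
```

arm_command --targets "0 -0.9 -1.8 0 0 0; 0 -1.1 -1.9 0 0 0; 0 -1.1 -1.8 0 0 0; 0 -1.2 -1.7 0 0 0; 0 -1.2 -1.6 0 0 0"

```text
clock: 12.4
position: [0.4489, 0.2469, 0.1298]
ee_rot: [-0.08, 0.997, -0.0, -0.001]
ft_force: [1.4, -3.0, -12.2]
grip_width: 0.189
```

arm_command --targets "0 -1.4 -1.6 0 0 0; 0 -1.5 -1.5 0 0 0; 0 -1.5 -1.5 0 0 0; 0 -1.6 -1.3 0 0 0; 0 -1.7 -1.3 0 0 0"

```text
clock: 13.02
position: [0.45, 0.2398, 0.1372]
ee_rot: [-0.081, 0.997, 0.0, -0.0]
ft_force: [-3.5, -1.6, -11.8]
grip_width: 0.194
```

arm_command --targets "0 -1.7 -1.1 0 0 0; 0 -1.8 -1.1 0 0 0; 0 -1.8 -1.0 0 0 0; 0 -1.9 -0.9 0 0 0; 0 -2.0 -0.8 0 0 0"

```text
clock: 13.65
position: [0.4513, 0.2313, 0.1423]
ee_rot: [-0.081, 0.997, 0.0, -0.001]
ft_force: [-6.3, 1.1, -8.9]
grip_width: 0.191
```

arm_command --targets "0 -1.9 -0.7 0 0 0; 0 -2.1 -0.6 0 0 0; 0 -2.0 -0.4 0 0 0; 0 -2.1 -0.4 0 0 0; 0 -2.0 -0.3 0 0 0"

```text
clock: 14.28
position: [0.4527, 0.222, 0.1451]
ee_rot: [-0.081, 0.997, 0.001, -0.001]
ft_force: [-8.2, 1.6, -5.3]
grip_width: 0.183
```

arm_command --targets "0 -2.1 -0.1 0 0 0; 0 -2.1 -0.1 0 0 0; 0 -2.1 0.1 0 0 0; 0 -2.1 0.2 0 0 0; 0 -2.1 0.3 0 0 0"

```text
clock: 14.9
position: [0.4543, 0.2119, 0.1453]
ee_rot: [-0.081, 0.997, 0.001, -0.001]
ft_force: [-14.2, -0.0, 3.0]
grip_width: 0.193
```

arm_command --targets "0.4 -2.0 0.4 0 0 0; 0.4 -2.1 0.5 0 0 0; 0.4 -2.0 0.6 0 0 0; 0.4 -1.9 0.7 0 0 0; 0.4 -2.0 0.8 0 0 0"

```text
clock: 15.52
position: [0.4557, 0.2016, 0.143]
ee_rot: [-0.081, 0.997, 0.001, 0.001]
ft_force: [-6.1, 0.7, 1.5]
grip_width: 0.189
```

arm_command --targets "0.1 -1.8 0.9 0 0 0; 0.1 -1.9 1.0 0 0 0; 0.1 -1.8 1.1 0 0 0; 0.1 -1.7 1.2 0 0 0; 0.1 -1.6 1.3 0 0 0"

```text
clock: 16.15
position: [0.4571, 0.1921, 0.1378]
ee_rot: [-0.081, 0.997, 0.001, 0.002]
ft_force: [-5.8, -3.4, 4.3]
grip_width: 0.188
```

arm_command --targets "0.1 -1.6 1.4 0 0 0; 0.1 -1.5 1.4 0 0 0; 0.1 -1.5 1.6 0 0 0; 0 -1.3 1.6 0 0 0; 0 -1.3 1.6 0 0 0"

```text
clock: 16.77
position: [0.4583, 0.1842, 0.1302]
ee_rot: [-0.08, 0.997, 0.001, 0.002]
ft_force: [-4.4, -4.6, 4.9]
grip_width: 0.187
```

arm_command --targets "0 -1.1 1.8 0 0 0; 0 -1.1 1.7 0 0 0; 0 -1.0 1.9 0 0 0; 0 -0.9 1.9 0 0 0; 0 -0.8 1.9 0 0 0"

```text
clock: 17.4
position: [0.4591, 0.1788, 0.1207]
ee_rot: [-0.08, 0.997, 0.0, 0.002]
ft_force: [-4.9, -7.5, 4.4]
grip_width: 0.189
```

arm_command --targets "0 -0.7 2.0 0 0 0; 0 -0.6 2.0 0 0 0; 0 -0.4 2.1 0 0 0; 0 -0.4 2.0 0 0 0; 0 -0.3 2.1 0 0 0"

```text
clock: 18.02
position: [0.4595, 0.1761, 0.1103]
ee_rot: [-0.08, 0.997, 0.0, 0.001]
ft_force: [-4.0, -8.5, 2.0]
grip_width: 0.19
```

arm_command --targets "0 -0.1 2.1 0 0 0; 0 -0.1 2.1 0 0 0; 0 0.1 2.1 0 0 0; 0 0.2 2.1 0 0 0; 0 0.3 2.0 0 0 0"

```text
clock: 18.65
position: [0.4595, 0.1763, 0.0998]
ee_rot: [-0.08, 0.997, -0.0, 0.001]
ft_force: [-3.5, -7.8, 1.4]
grip_width: 0.187
```

arm_command --targets "0 0.4 2.1 0 0 0; 0 0.5 2.0 0 0 0; 0 0.6 2.0 0 0 0; 0 0.7 2.0 0 0 0; 0 0.8 1.9 0 0 0"

```text
clock: 19.27
position: [0.459, 0.1791, 0.0897]
ee_rot: [-0.08, 0.997, -0.0, 0.001]
ft_force: [-2.7, -9.3, 1.6]
grip_width: 0.19
```

arm_command --targets "0 0.9 1.9 0 0 0; 0 1.0 1.8 0 0 0; 0 1.1 1.8 0 0 0; 0 1.2 1.7 0 0 0; 0 1.3 1.7 0 0 0"

```text
clock: 19.9
position: [0.4583, 0.1844, 0.0807]
ee_rot: [-0.08, 0.997, -0.0, 0.001]
ft_force: [-2.5, -9.6, 1.3]
grip_width: 0.19
```

arm_command --targets "0 1.4 1.6 0 0 0; 0 1.4 1.5 0 0 0; 0 1.5 1.4 0 0 0; 0 1.6 1.4 0 0 0; 0 1.7 1.2 0 0 0"

```text
clock: 20.52
position: [0.4572, 0.1917, 0.0735]
ee_rot: [-0.08, 0.997, -0.0, 0.001]
ft_force: [-1.1, -9.7, 0.1]
grip_width: 0.189
```

```bash
cat > d.txt <<'E'
.457 .1928 .0725 .3 -6.5 3.6
.4556 .2018 .0678 -.5 -7.7 7.3
.4542 .2114 .0656 .7 -10.8 9
.4528 .2208 .0657 2.7 -12.4 7.3
.4514 .2299 .0682 5.8 -13.2 1.8
.45 .2388 .0733 8 -11.7 -5.5
.4489 .2463 .0807 9.5 -9.2 -9.6
.4481 .2518 .09 10 -5.6 -10.5
.4477 .2544 .0994 4.9 -4.8 -11.1
.4477 .2547 .11 5.1 -2.5 -12.3
.448 .2522 .1201 4.4 -.4 -11.5
.4489 .2469 .1298 1.4 -3 -12.2
.45 .2398 .1372 -3.5 -1.6 -11.8
.4513 .2313 .1423 -6.3 1.1 -8.9
.4527 .222 .1451 -8.2 1.6 -5.3
.4543 .2119 .1453 -14.2 0 3
.4557 .2016 .143 -6.1 .7 1.5
.4571 .1921 .1378 -5.8 -3.4 4.3
.4583 .1842 .1302 -4.4 -4.6 4.9
.4591 .1788 .1207 -4.9 -7.5 4.4
.4595 .1761 .1103 -4 -8.5 2
.4595 .1763 .0998 -3.5 -7.8 1.4
.459 .1791 .0897 -2.7 -9.3 1.6
.4583 .1844 .0807 -2.5 -9.6 1.3
.4572 .1917 .0735 -1.1 -9.7 .1
E
python3 - <<'E'
from h import *
from scipy.optimize import least_squares
D=np.loadtxt("d.txt");P=D[:,:3];F=D[:,3:]
e=np.array([-.155,.988]);
y=P[:,:2]@e;z=P[:,2];fy=F[:,:2]@e;fz=F[:,2]
r=least_squares(lambda q:np.hypot(y-q[0],z-q[1])-q[2],[y.mean(),z.mean(),.04]).x;print("circle",r)
print("yaw", -np.polyfit(P[:,1],P[:,0],1)[0])
th=np.unwrap(np.arctan2(-(y-r[0]),z-r[1]))
t=np.c_[-np.cos(th),-np.sin(th)];n=np.c_[-np.sin(th),np.cos(th)]
ft=(np.c_[fy,fz]*t).sum(1);fr=(np.c_[fy,fz]*n).sum(1)
for a,b,c in zip(np.degrees(th)%360,ft,fr):print("%.1f %.2f %.2f"%(a,b,c))
A=np.c_[np.ones_like(th),np.sin(th),np.cos(th)]
for lab,f in (("ft",ft),):
    s,res,_,_=np.linalg.lstsq(A,f,rcond=None);W=np.hypot(s[1],s[2]);phi=np.arctan2(s[2],s[1])
    print(s,"W",W,"phi",np.degrees(phi),"target theta",np.degrees(np.pi-phi)%360,"rms",(f-A@s).std())
E
```

```text
circle [0.1425 0.1055 0.04  ]
yaw 0.1505783657575661
145.3 -7.37 0.72
160.0 -9.57 -4.28
174.2 -11.63 -7.87
187.8 -11.56 -8.96
201.5 -12.31 -6.78
216.3 -13.57 -3.15
231.6 -14.09 -2.31
247.2 -12.43 -2.45
261.2 -11.81 -3.74
276.4 -11.86 -4.62
291.4 -10.31 -5.20
307.3 -7.77 -9.93
322.1 -6.43 -9.95
336.4 -5.45 -7.33
350.4 -3.69 -4.75
5.1 -2.46 2.79
20.4 -2.06 0.83
36.1 -0.55 4.92
52.0 -1.48 6.06
67.7 -1.54 7.82
83.1 -1.05 7.96
98.2 -2.41 6.89
113.3 -4.94 7.42
128.4 -6.66 6.33
143.2 -7.59 5.56
[-7.1257  4.6782  4.2027] W 6.288755058665973 phi 41.93541190995607 target theta 138.06458809004394 rms 0.5014672248576685
```

The turn gives a clean sinusoid: drag 7.1 N and weight 6.3 N, both within the stated figures. Heavy-down comes out at about θ=138°. I'll sweep back and forth over the steep region to cancel any sensing lag.

arm_command --targets "0 -1.7 -1.2 0 0 0; 0 -1.6 -1.4 0 0 0; 0 -1.5 -1.4 0 0 0; 0 -1.4 -1.5 0 0 0; 0 -1.4 -1.6 0 0 0"

```text
clock: 21.15
position: [0.458, 0.1853, 0.0798]
ee_rot: [-0.08, 0.997, 0.0, 0.001]
ft_force: [4.2, -4.6, -13.5]
grip_width: 0.186
```

arm_command --targets "0 -1.3 -1.7 0 0 0; 0 -1.2 -1.7 0 0 0; 0 -1.1 -1.8 0 0 0; 0 -1.0 -1.8 0 0 0; 0 -0.9 -1.9 0 0 0"

```text
clock: 21.78
position: [0.4589, 0.1796, 0.0887]
ee_rot: [-0.08, 0.997, -0.0, 0.001]
ft_force: [5.0, -5.1, -13.0]
grip_width: 0.186
```

arm_command --targets "0 -0.8 -1.9 0 0 0; 0 -0.7 -2.0 0 0 0; 0 -0.6 -2.0 0 0 0; 0 -0.5 -2.0 0 0 0; 0 -0.4 -2.1 0 0 0"

```text
clock: 22.4
position: [0.4593, 0.1764, 0.0988]
ee_rot: [-0.08, 0.997, -0.0, 0.001]
ft_force: [4.0, -5.8, -11.2]
grip_width: 0.186
```

arm_command --targets "0 -0.3 -2.0 0 0 0; 0 -0.2 -2.1 0 0 0; 0 -0.1 -2.1 0 0 0; 0 0.1 -2.1 0 0 0; 0 0.1 -2.1 0 0 0"

```text
clock: 23.02
position: [0.4594, 0.176, 0.1092]
ee_rot: [-0.08, 0.997, -0.0, 0.001]
ft_force: [4.6, -5.7, -11.4]
grip_width: 0.19
```

arm_command --targets "0 0.3 -2.1 0 0 0; 0 0.4 -2.0 0 0 0; 0 0.4 -2.1 0 0 0; 0 0.6 -2.0 0 0 0; 0 0.7 -2.0 0 0 0"

```text
clock: 23.65
position: [0.4591, 0.1782, 0.1195]
ee_rot: [-0.08, 0.997, -0.0, 0.001]
ft_force: [4.6, -5.9, -10.4]
grip_width: 0.186
```

arm_command --targets "0 0.8 -1.9 0 0 0; 0 0.9 -1.9 0 0 0; 0 1.0 -1.9 0 0 0; 0 1.1 -1.7 0 0 0; 0 1.1 -1.8 0 0 0"

```text
clock: 24.28
position: [0.4584, 0.183, 0.1287]
ee_rot: [-0.08, 0.997, -0.0, 0.001]
ft_force: [4.0, -6.2, -11.3]
grip_width: 0.187
```

arm_command --targets "0 -1.1 1.8 0 0 0; 0 -1.1 1.7 0 0 0; 0 -1.0 1.9 0 0 0; 0 -0.9 1.9 0 0 0; 0 -0.8 1.9 0 0 0"

```text
clock: 24.9
position: [0.459, 0.1789, 0.1207]
ee_rot: [-0.08, 0.997, 0.0, 0.001]
ft_force: [-3.1, -7.8, 3.8]
grip_width: 0.191
```

arm_command --targets "0 -0.7 2.0 0 0 0; 0 -0.6 2.0 0 0 0; 0 -0.4 2.1 0 0 0; 0 -0.4 2.0 0 0 0; 0 -0.3 2.1 0 0 0"

```text
clock: 25.52
position: [0.4595, 0.1761, 0.1103]
ee_rot: [-0.08, 0.997, 0.0, 0.001]
ft_force: [-2.5, -8.4, 2.7]
grip_width: 0.191
```

arm_command --targets "0 -0.1 2.1 0 0 0; 0 -0.1 2.1 0 0 0; 0 0.1 2.1 0 0 0; 0 0.2 2.1 0 0 0; 0 0.3 2.0 0 0 0"

```text
clock: 26.15
position: [0.4594, 0.1763, 0.0997]
ee_rot: [-0.08, 0.997, -0.0, 0.001]
ft_force: [-3.0, -9.4, 1.6]
grip_width: 0.185
```

arm_command --targets "0 0.4 2.1 0 0 0; 0 0.5 2.0 0 0 0; 0 0.6 2.0 0 0 0; 0 0.7 2.0 0 0 0; 0 0.8 1.9 0 0 0"

```text
clock: 26.78
position: [0.459, 0.1792, 0.0896]
ee_rot: [-0.08, 0.997, -0.0, 0.001]
ft_force: [-0.6, -9.1, 1.7]
grip_width: 0.181
```

arm_command --targets "0 0.9 1.9 0 0 0; 0 1.0 1.8 0 0 0; 0 1.1 1.8 0 0 0; 0 1.2 1.7 0 0 0; 0 1.3 1.7 0 0 0"

```text
clock: 27.4
position: [0.4582, 0.1844, 0.0806]
ee_rot: [-0.08, 0.997, -0.0, 0.001]
ft_force: [0.4, -10.6, 1.2]
grip_width: 0.19
```

```bash
cat > d2.txt <<'E'
.458 .1853 .0798 4.2 -4.6 -13.5 1
.4589 .1796 .0887 5 -5.1 -13 1
.4593 .1764 .0988 4 -5.8 -11.2 1
.4594 .176 .1092 4.6 -5.7 -11.4 1
.4591 .1782 .1195 4.6 -5.9 -10.4 1
.4584 .183 .1287 4 -6.2 -11.3 1
.459 .1789 .1207 -3.1 -7.8 3.8 -1
.4595 .1761 .1103 -2.5 -8.4 2.7 -1
.4594 .1763 .0997 -3 -9.4 1.6 -1
.459 .1792 .0896 -.6 -9.1 1.7 -1
.4582 .1844 .0806 .4 -10.6 1.2 -1
E
python3 - <<'E'
from h import *
D=np.loadtxt("d.txt");D=np.c_[D,-np.ones(len(D))];D2=np.loadtxt("d2.txt")
def fit(D,mode):
    e=np.array([-.150,.9887])
    y=D[:,:2]@e;z=D[:,2];fy=D[:,3:5]@e;fz=D[:,5]
    c=(D0c[0],D0c[1]);th=np.arctan2(-(y-c[0]),z-c[1]);s=D[:,6]
    ft=-np.cos(th)*fy-np.sin(th)*fz;fr=-np.sin(th)*fy+np.cos(th)*fz
    cols=[s,np.sin(th),np.cos(th)]
    if mode==1: cols+=[s*np.abs(fr)]      # friction with radial load
    if mode==2: cols+=[np.ones_like(s)]
    A=np.c_[tuple(cols)];q=np.linalg.lstsq(A,ft,rcond=None)[0];W=np.hypot(q[1],q[2]);ph=np.degrees(np.arctan2(q[2],q[1]))
    print(len(D),mode,q,"W %.2f target %.1f rms %.2f"%(W,180-ph,(ft-A@q).std()))
    if len(D)==11:
        for a in np.c_[np.degrees(th)%360,ft,fr,s]:print(a)
from scipy.optimize import least_squares
A=np.r_[D,D2];e=np.array([-.15,.9887]);y=A[:,:2]@e;z=A[:,2]
D0c=least_squares(lambda q:np.hypot(y-q[0],z-q[1])-q[2],[.14,.105,.04]).x;print(D0c)
for m in (0,1,2):
    fit(D,m) if m<2 else 0
    fit(A,m)
fit(D[2:],0);fit(D2,0);fit(D[:,:][::2],0);fit(D[1::2],0)
o=manip.get_obs();print(o["position"],o["ft_force"],np.degrees(np.arctan2(-(o["position"][:2]@e-D0c[0]),o["position"][2]-D0c[1])))
E
```

```text
[0.1449 0.1055 0.04  ]
25 0 [7.1161 4.6737 4.2175] W 6.30 target 137.9 rms 0.50
36 0 [7.0425 4.4894 4.3255] W 6.23 target 136.1 rms 0.54
25 1 [ 7.2187  4.6647  4.2128 -0.0185] W 6.29 target 137.9 rms 0.50
36 1 [ 7.2102  4.4731  4.2986 -0.0274] W 6.20 target 136.1 rms 0.53
36 2 [ 6.8386  4.6405  4.319  -0.3035] W 6.34 target 137.1 rms 0.52
23 0 [7.1372 4.6482 4.251 ] W 6.30 target 137.6 rms 0.51
11 0 [6.873  4.3121 5.0775] W 6.66 target 130.3 rms 0.45
[130.2055   6.9678  12.6693   1.    ]
[114.924    9.3483  10.7313   1.    ]
[99.6782  9.9757  8.1272  1.    ]
[84.7287 11.9329  5.2515  1.    ]
[69.6199 12.0207  2.4932  1.    ]
[54.7301 13.1118 -1.0304  1.    ]
[67.6511 -0.759   8.1474 -1.    ]
[83.1501 -1.7349  8.1955 -1.    ]
[98.3789 -2.8716  8.5162 -1.    ]
[113.5044  -5.1113   7.4901  -1.    ]
[128.4819  -7.4982   7.5042  -1.    ]
13 0 [7.1608 4.6897 4.1743] W 6.28 target 138.3 rms 0.54
12 0 [7.0714 4.6579 4.2605] W 6.31 target 137.6 rms 0.45
[0.4582 0.1844 0.0806] [  0.4323 -10.6174   1.226 ] 128.4799491114056
```

arm_command --targets "0 1.4 1.6 0 0 0; 0 1.4 1.5 0 0 0; 0 1.4 1.3 0 0 0; 0 0 0 0 0 0; 0 0 0 0 0 0"

```text
clock: 28.02
position: [0.4576, 0.1887, 0.0761]
ee_rot: [-0.08, 0.997, -0.0, 0.001]
ft_force: [1.3, -8.5, -2.9]
grip_width: 0.188
```

arm_command --targets "0 0 0 0 0 0; 0 0 0 0 0 0; 0 0 0 0 0 0; 0 0 0 0 0 0; 0 0 0 0 0 0"

```text
clock: 28.65
position: [0.4576, 0.1887, 0.0761]
ee_rot: [-0.08, 0.997, -0.0, 0.001]
ft_force: [0.8, -9.7, -3.1]
grip_width: 0.191
```

Run:
```python
from h import *
c=[.1449,.1055];e=np.array([-.15,.9887])
p=manip.camera("wrist");save(p,"wf.png");s=manip.camera("scene");save(s,"sf.png")
o=manip.get_obs();print(o["clock"],o["position"],o["ft_force"],o["grip_width"],abs(o["joint_velocities"]).max(),np.degrees(np.arctan2(-(o["position"][:2]@e-c[0]),o["position"][2]-c[1])))
```

```text
28.75 [0.4575 0.1887 0.0761] [ 0.8777 -9.6241 -2.9996] 0.19063111119540618 0.001841153457126484 137.5270219583387
```

View pics/wf.png

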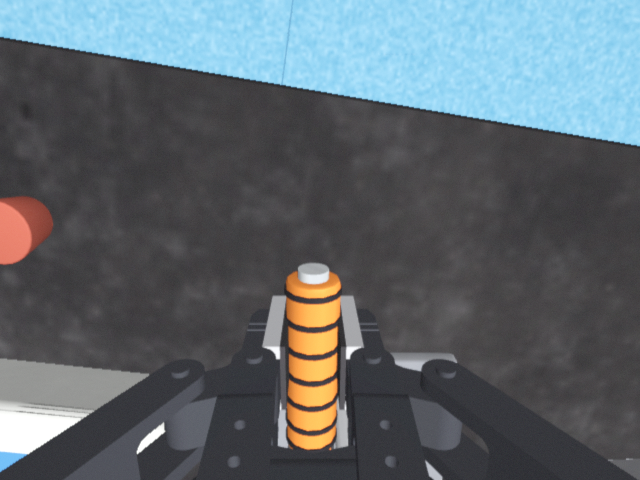

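View pics/sf.png

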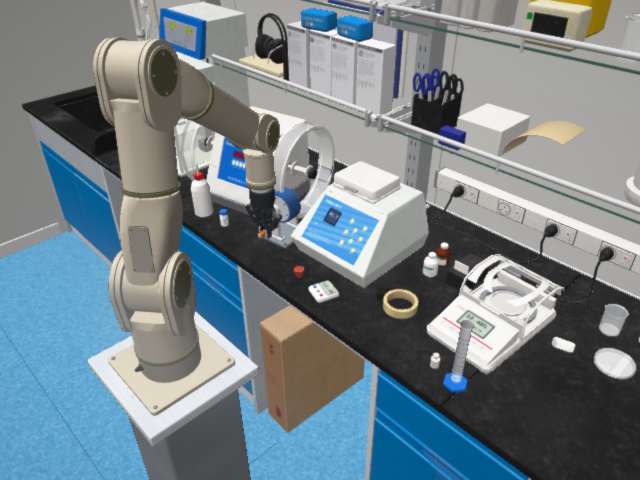

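The sleeve is still centred in the jaws (313, 360), the arm is at rest and the bystanders have not moved. Handing in.

```bash
python3 -c "
from h import *
print(manip.hand_in())"
```

```text
the job is handed in; nothing more can be done
None
```

I gripped the orange crank handle and turned the drum a little over one full turn. I then set its heavy side down, at about 137.5° on the drum scale, and handed the job in still holding the handle. The clock read about 29 s of the 69 s allowed.

- **What the weight felt like:** along the turn the handle force fitted a steady drag of 7.1 N plus a weight pull of 6.3 N, with 0.5 N scatter. Both match the figures given. The heavy side came out about 42° ahead of the crank.
- **Where down is:** the full turn put heavy-down at about 138° crank angle. I then swept back over about 90° and returned, to cancel sensing lag. All the data together gave 136–137°. The short sweep alone gave 130°, but it covers too little of the circle to trust by itself.
- **Final state:** the joints were still, the grip was unchanged at about 16 mm, and in the pictures the sleeve was centred in the jaws and the bystanders unmoved. A holding force of about 10 N remained at the wrist. I estimate the final angle is good to about 4°.
- **Off-plan:** during the turn, up to 14 N built up along the axle because the tool was slightly misaligned. I eased it with small shifts, and it was well under the limits.

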